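Put the check weights back in their block in order of size

TASK

The balance check is finished: put the four steel check weights, three left standing about the bench and the largest still on the balance pan, back into the wooden weight block, each upright and fully down in the bore of its own size, so that they stand in a row from smallest to largest. Set them down without dropping them or knocking any over, and leave the vial and the dropper bottle that stand among them where they are.

Things in the scene. Friction and masses are not known exactly. Their poses are not given: they have to be found in the camera images.
- w50_center (a point): Centre, half-way up, of the smallest of four steel check weights (50 g): an upright cylinder 20 mm in diameter and 20 mm high, with a knob of 12 mm diameter on a thin neck; 40 mm high in all, the knob's cylindrical grip lies 28 to 37 mm above the weight's underside. z is its upright axis; it is round, so x and y mean nothing. At the start it stands on the table.
- w100_center (a point): Centre, half-way up, of the second smallest of four steel check weights (100 g): an upright cylinder 26 mm in diameter and 23 mm high, with a knob of 14 mm diameter on a thin neck; 46 mm high in all, the knob's cylindrical grip lies 34 to 43 mm above the weight's underside. z is its upright axis; it is round, so x and y mean nothing. At the start it stands on the table.
- w200_center (a point): Centre, half-way up, of the second largest of four steel check weights (200 g): an upright cylinder 33 mm in diameter and 30 mm high, with a knob of 17 mm diameter on a thin neck; 54 mm high in all, the knob's cylindrical grip lies 42 to 51 mm above the weight's underside. z is its upright axis; it is round, so x and y mean nothing. At the start it stands on the table.
- w500_center (a point): Centre, half-way up, of the largest of four steel check weights (500 g): an upright cylinder 42 mm in diameter and 44 mm high, with a knob of 22 mm diameter on a thin neck; 70 mm high in all, the knob's cylindrical grip lies 58 to 67 mm above the weight's underside. z is its upright axis; it is round, so x and y mean nothing. At the start it stands on the flat round metal pan (115 mm across, top 50 mm above the table) of a low white balance.
- bore_s_floor (a point): Centre of the felt floor of the smallest bore, 25 mm in diameter, in the fixed hardwood weight block (218 x 84 mm foot, 25 mm high). The four round bores lie in a row, smallest to largest, 42, 48.5 and 56.5 mm from centre to centre; each is 8 mm deep with a 2.5 mm chamfer and open above, its floor 17 mm above the table. z points up, x along the row toward the largest bore.
- bore_m_floor (a point): Centre of the felt floor of the second smallest bore, 31 mm in diameter, in the fixed hardwood weight block (218 x 84 mm foot, 25 mm high). The four round bores lie in a row, smallest to largest, 42, 48.5 and 56.5 mm from centre to centre; each is 8 mm deep with a 2.5 mm chamfer and open above, its floor 17 mm above the table. z points up, x along the row toward the largest bore.
- bore_l_floor (a point): Centre of the felt floor of the second largest bore, 38 mm in diameter, in the fixed hardwood weight block (218 x 84 mm foot, 25 mm high). The four round bores lie in a row, smallest to largest, 42, 48.5 and 56.5 mm from centre to centre; each is 8 mm deep with a 2.5 mm chamfer and open above, its floor 17 mm above the table. z points up, x along the row toward the largest bore.
- bore_xl_floor (a point): Centre of the felt floor of the largest bore, 47 mm in diameter, in the fixed hardwood weight block (218 x 84 mm foot, 25 mm high). The four round bores lie in a row, smallest to largest, 42, 48.5 and 56.5 mm from centre to centre; each is 8 mm deep with a 2.5 mm chamfer and open above, its floor 17 mm above the table. z points up, x along the row toward the largest bore.
- vial_center (a point): Centre of a small clear screw vial with a black cap, 23 mm in diameter and 54 mm high, standing on the table among the weights; it is to be left alone. z is its upright axis.
- dropper_center (a point): Centre, half-way up, of an amber dropper bottle, 31 mm in diameter and 91 mm high, standing on the table among the weights; it is to be left alone. z is its upright axis.
There are look-alikes about, which are no part of the job. Leave any green or turquoise look-alike of the part that bears w50_center alone.

How it is judged:
At the end, for the whole second after the job is handed in: Each of the four weights stands in the bore of its own size: within 6 mm of the bore's centre, its underside within 3 mm of the felt floor, upright within 0.08 rad, released and at rest (horizontal distance between w50_center and bore_s_floor below 0.006 m and z of w50_center in the frame of bore_s_floor between 0.017 and 0.023 m and angle between each of w50_center, w100_center, w200_center, w500_center's own z axis and vertical below 0.08 rad and linear speed of each of w50, w100, w200, w500 below 0.02 m/s and horizontal distance between w100_center and bore_m_floor below 0.006 m and z of w100_center in the frame of bore_m_floor between 0.02 and 0.026 m and horizontal distance between w200_center and bore_l_floor below 0.006 m and z of w200_center in the frame of bore_l_floor between 0.024 and 0.03 m and horizontal distance between w500_center and bore_xl_floor below 0.006 m and z of w500_center in the frame of bore_xl_floor between 0.032 and 0.038 m); the robot touches nothing.
It fails at once if a check weight is knocked over (angle between any of w50_center, w100_center, w200_center, w500_center's own z axis and vertical above 0.6 rad).
It fails at once if a check weight is dropped (falls freely through more than about 20 mm) ((linear speed of w50 above 0.65 m/s and contact force between the fingers and w50 below 0.05 N) or (linear speed of w100 above 0.65 m/s and contact force between the fingers and w100 below 0.05 N) or (linear speed of w200 above 0.65 m/s and contact force between the fingers and w200 below 0.05 N) or (linear speed of w500 above 0.65 m/s and contact force between the fingers and w500 below 0.05 N)).
It fails at once if the vial or the dropper bottle is pushed aside (by more than 20 mm) or knocked over (distance of any of vial_center, dropper_center from where it was at the start of the episode above 0.02 m).
It also fails if it takes over 128 s, if anything falls off the work surface, if the arm or the gripper's body presses on something with over 40 N, if the wrist force passes 120 N, or if a joint passes its speed limit or range.

ROBOT

A 6-joint arm with a two-finger parallel gripper is mounted at the origin on the work surface; the furniture and walls round the work are solid. World frame = base frame: x ahead of the robot, y to its left, z up, the work surface at z = 0. Lengths are in m, angles in rad, forces in N, time in s.
With the tool pointing down it reaches from about 0.325 to 0.775 m from the base axis. Payload 5.5 kg.
Tool frame: the origin (TCP) lies between the finger pads; the fingertips stand 8 mm ahead of it and the grasp point (between the pads) lies 11 mm behind it (tcp_to_tips is the distance from the TCP to the fingertips, in m); z points along the fingers, y is the direction in which the jaws open and shut (so a half turn about z gives the same grasp; the last joint's range is limited). The gripper opens to 88 mm and grips with 3 to 60 N. Pads are 20 mm wide; open, the fingers measure 115 mm over their backs; the gripper's body (75 mm by 178 mm) begins 61 mm behind the grasp point.
Start: joints at [-0.057, 0.091, 1.231, -0, 1.82, -0.057], TCP at [0.6, -0, 0.231] pointing down, gripper open.
Joint ranges: [-2.87, 2.87], [-0.86, 2.18], [0.17, 2.46], [-1.51, 4.65], [0.06, 2.69], [-2.65, 2.65]. Speed limits (rad/s): [2.57, 2.57, 3.01, 3.14, 3.14, 3.14].

INTERFACE

Orientations are given as a unit quaternion [w, x, y, z].
In Python, from bench import * gives the robot as it stands. Calls block until the motion is done:
- move_to(position, orientation): joint-space move of the TCP to a pose.
- move_l(position, speed=0.15, orientation=None): straight line of the TCP; orientation=None keeps the orientation; speed is the mean speed in m/s.
- movej(angles): joint-space move.
- gripper_open() and close(): open the fingers fully, or close them until they stop; the grip force is fixed at half the most.
- hold(seconds).
- inverse_kinematics(position, orientation): joint angles nearest the present ones, or None.
- state(): the state.
- get_image(name): name is "scene" or "side" or "wrist"; returns a dict with "frame" (480x640x3 uint8, blue, green, red), "depth" (480x640 float32, m along the optical axis (not along the pixel's ray), 0 where there is no reading), "camera_matrix" (3x3 intrinsics, pixels), "view" (4x4, takes a point from world to camera coordinates). Camera axes: x right, y up, looking along -z (the intrinsics and any distortion apply to the point x, -y, -z); pixel columns grow to the right and rows downward; lengths in m; the calibration is good to about 2 mm. A picture is of the moment at which its call begins.
A pose or a line that the arm cannot do raises IKError and nothing moves.
- job_done(): hands the job in, once; it reports no verdict.
The state is a dict: "time": time; "joint_pos": joint angles; "dq": joint speeds; "joint_torque": joint torques, N m; "ee_pos": TCP position; "ee_rot": TCP orientation; "ft_force": force on the tool from outside, world axes, zero at the start; "moment": the same for the moment, N m; "finger_gap": finger opening in m.
Only numpy, scipy, OpenCV 4.12 (cv2) and the standard library are available. Lean on these libraries where they do the work, as an engineer would, in place of code of your own. Each camera call takes 0.05 s, during which the arm holds its last target. There are 200 camera calls.

## Working session

There is one attempt and no reset: what is moved stays moved. The work goes in short steps, each a Python script; the robot and the scene stay as the last script left them, time stands still between calls to the robot, and variables do not carry over. Pictures are saved under pics/ and viewed, about 12 in all and at most 16, crops included, and the job is handed in when it is done.

```bash
mkdir -p pics; ls; python3 - <<'E'
from bench import *
import cv2, numpy as np
for n in ["scene","side"]:
    r=get_image(n); cv2.imwrite(f"pics/{n}0.png",r["frame"]); np.savez(f"{n}0.npz",**r)
    print(n, np.round(np.linalg.inv(r["view"]),3).tolist(), r["camera_matrix"].tolist())
    print([k for k in r])
print(state())
E
```

```text
pics
scene [[0.758, 0.32, -0.568, 0.004], [-0.651, 0.399, -0.645, -0.61], [0.02, 0.859, 0.511, 0.546], [0.0, 0.0, 0.0, 1.0]] [[461.51214217114494, 0.0, 325.2157126664508], [0.0, 461.51214217114494, 247.23914223792724], [0.0, 0.0, 1.0]]
['frame', 'depth', 'camera_matrix', 'view']
side [[0.898, 0.188, -0.398, 0.216], [-0.44, 0.361, -0.822, -0.706], [-0.01, 0.913, 0.407, 0.434], [0.0, 0.0, 0.0, 1.0]] [[452.6441343780319, 0.0, 315.9739959947838], [0.0, 452.6441343780319, 236.83660196542732], [0.0, 0.0, 1.0]]
['frame', 'depth', 'camera_matrix', 'view']
{'time': 0.1, 'joint_pos': array([-5.67014590e-02,  9.17778171e-02,  1.23177797e+00, -1.06239883e-06,
        1.81978458e+00, -5.66941239e-02]), 'dq': array([-0.00102823, -0.00114542, -0.00267127, -0.00076294,  0.00092926,
       -0.00110233]), 'joint_torque': array([ 2.46603209e-03, -4.47854412e+01, -4.07573140e+01,  6.99365954e-02,
        2.83264846e-02, -6.35370566e-05]), 'ee_pos': array([5.99747440e-01, 1.13311119e-05, 2.29616318e-01]), 'ee_rot': array([-6.51589503e-04,  7.07109197e-01,  7.07103826e-01, -5.82285834e-04]), 'ft_force': array([ 0.06206829, -0.66736103, -0.70888644]), 'moment': array([ 0.04367475,  0.01322168, -0.02207632]), 'finger_gap': 0.08750604520715022}
```

View pics/scene0.png

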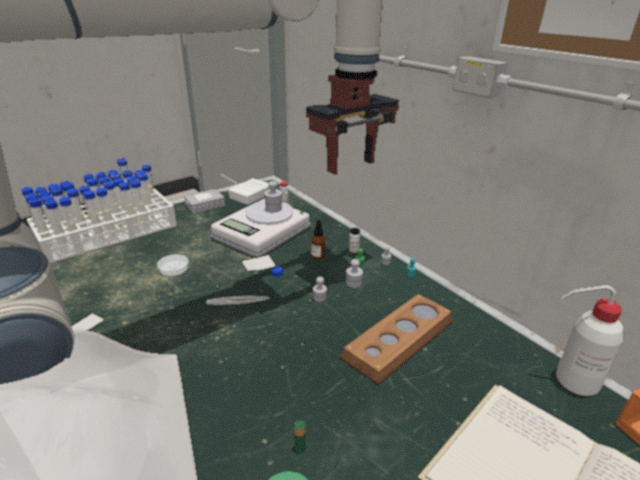

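View pics/side0.png

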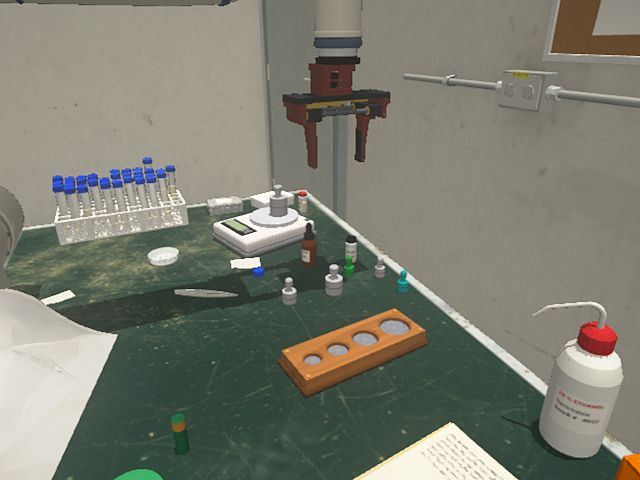

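Weights seen in scene/side: w100 (320,290)/(289,292), w200 (354,275)/(334,281), w50 (386,256)/(380,268), w500 on the pan (273,197)/(278,203). The vial, dropper and green decoy stand close by. The block's small bore is at (373,351) and its large one at (425,312) in scene.

```bash
cat > vis.py <<'E'
import numpy as np, cv2
from scipy.optimize import least_squares
def cloud(r):
    """world xyz per pixel (NaN without reading)"""
    d=r["depth"].astype(float); K=r["camera_matrix"]; v,u=np.indices(d.shape)
    x=(u-K[0,2])/K[0,0]*d; y=(v-K[1,2])/K[1,1]*d
    P=np.stack([x,-y,-d,np.ones_like(d)],-1)@np.linalg.inv(r["view"]).T
    P=P[...,:3]; P[d<=0]=np.nan; return P
def fitcyl(P,cam,c0,R,z0,z1,gate=None):
    """axis xy of an upright cylinder of radius R from its visible side points"""
    Q=P.reshape(-1,3); Q=Q[np.isfinite(Q).all(1)]
    c=np.array(c0,float); gate=gate or R+.012
    for g in (gate,R+.006,R+.003):
        q=Q[(Q[:,2]>z0)&(Q[:,2]<z1)&(np.hypot(*(Q[:,:2]-c).T)<g)]
        if len(q)<6: return c,len(q),9
        s=least_squares(lambda c:np.hypot(*(q[:,:2]-c).T)-R,c+.3*R*(c-cam[:2])/np.linalg.norm(c-cam[:2]),loss="soft_l1",f_scale=.001); c=s.x
    return c,len(q),np.sqrt(np.mean((np.hypot(*(q[:,:2]-c).T)-R)**2))
E
python3 - <<'E'
from vis import *
px={"w50":((386,256),(380,268),.010,.003,.018),"w100":((320,293),(289,296),.013,.003,.021),"w200":((354,279),(334,286),.0165,.003,.028),
"w500":((273,202),(278,209),.021,.055,.092),"vial":((355,243),(350,252),.0115,.005,.035),"drop":((318,250),(309,252),.0155,.005,.04),"green":((361,257),(348,266),.01,.003,.018),"turq":((411,267),(403,281),.01,.003,.018)}
for i,n in enumerate(["scene","side"]):
    r=dict(np.load(n+"0.npz")); P=cloud(r); cam=np.linalg.inv(r["view"])[:3,3]
    for k,v in px.items():
        u,w=v[i]; p=np.nanmedian(P[w-1:w+2,u-1:u+2].reshape(-1,3),0)
        c,m,e=fitcyl(P,cam,p[:2],*v[2:]); print(n,k,np.round(p,4),np.round(c,4),m,round(e,4))
    # block top
    Q=P.reshape(-1,3); k=(np.abs(Q[:,2]-.025)<.003)
    f=r["frame"].reshape(-1,3).astype(int); k&=(f[:,2]-f[:,0]>50)&(Q[:,1]<0)
    m=k.reshape(480,640).astype(np.uint8); nc,l,st,ce=cv2.connectedComponentsWithStats(m)
    b=1+np.argmax(st[1:,4]); k=l.ravel()==b
    rect=cv2.minAreaRect((Q[k,:2]*1000).astype(np.float32)); print("block",rect,cv2.boxPoints(rect).round(1).tolist(),np.median(Q[k,2]))
    # bores: holes -> ellipse contours
    cs,h=cv2.findContours((l==b).astype(np.uint8),cv2.RETR_CCOMP,cv2.CHAIN_APPROX_NONE)
    V=np.linalg.inv(r["view"]);K=r["camera_matrix"]
    for c,hh in zip(cs,h[0]):
        if hh[3]>=0 and len(c)>15:
            u=c[:,0,:].astype(float); ray=np.stack([(u[:,0]-K[0,2])/K[0,0],-(u[:,1]-K[1,2])/K[1,1],-np.ones(len(u))],1)@V[:3,:3].T
            w=V[:3,3]+ray*((.025-V[2,3])/ray[:,2:]); e=cv2.fitEllipse((w[:,:2]*1000).astype(np.float32)); print(" bore",np.round(e[0],1),np.round(e[1],1))
E
```

```text
scene w50 [ 0.6665 -0.0583  0.0198] [ 0.6715 -0.0539] 48 0.0012
scene w100 [ 0.4682 -0.071   0.0198] [ 0.4761 -0.0605] 106 0.0012
scene w200 [ 0.5506 -0.0783  0.0225] [ 0.5626 -0.0667] 164 0.0012
scene w500 [0.563 0.216 0.078] [0.5755 0.2328] 237 0.0018
scene vial [0.6479 0.0204 0.0246] [0.6542 0.0285] 117 0.0013
scene drop [0.5611 0.0464 0.0255] [0.5718 0.0591] 189 0.0012
scene green [ 0.619  -0.028   0.0211] [ 0.6191 -0.0247] 33 0.0011
scene turq [ 0.6736 -0.1217  0.0212] [ 0.6786 -0.1197] 56 0.0012
block ((506.246337890625, -239.7257843017578), (211.6465301513672, 74.072998046875), 4.774364948272705) [[397.70001220703125, -211.60000610351562], [403.8999938964844, -285.3999938964844], [614.7999877929688, -267.79998779296875], [608.5999755859375, -194.0]] 0.02441707783006719
 bore [ 430.5 -247.4] [27.3 28.8]
 bore [ 472.  -244.4] [32.8 34.1]
 bore [ 520. -240.] [40.1 41.2]
 bore [ 576.2 -235.3] [48.5 49.9]
side w50 [ 0.6652 -0.0613  0.0199] [ 0.669  -0.0526] 68 0.0011
side w100 [ 0.4691 -0.0715  0.0177] [ 0.4734 -0.0592] 123 0.0009
side w200 [ 0.5542 -0.0801  0.0194] [ 0.5597 -0.0656] 200 0.001
side w500 [0.5658 0.2149 0.0687] [0.5726 0.2342] 265 0.0014
side vial [0.6447 0.0194 0.025 ] [0.6513 0.0296] 117 0.0012
side drop [0.5634 0.0447 0.0309] [0.5691 0.0602] 223 0.0011
side green [ 0.6131 -0.0281  0.0218] [ 0.6164 -0.0233] 68 0.0009
side turq [ 0.6741 -0.1235  0.0205] [ 0.6756 -0.1187] 76 0.001
block ((503.69195556640625, -239.3778839111328), (209.27590942382812, 74.49566650390625), 4.881050109863281) [[396.29998779296875, -211.1999969482422], [402.6000061035156, -285.3999938964844], [611.0999755859375, -267.6000061035156], [604.7999877929688, -193.39999389648438]] 0.02459973071683985
 bore [ 429.3 -247.9] [26.6 26.8]
 bore [ 471.2 -244.5] [32.3 33.5]
 bore [ 518.9 -240.4] [39.2 40.1]
 bore [ 574.8 -235.7] [47.3 49.7]
```

```bash
cat > rob.py <<'E'
from bench import *
from vis import *
from scipy.spatial.transform import Rotation as Rn
def down(deg):
    """tool pointing down, jaws opening along world angle deg"""
    x,y,z,w=(Rn.from_euler("z",deg,degrees=True)*Rn.from_quat([.70710678,.70710678,0,0])).as_quat(); return np.array([w,x,y,z])
def shot(name):
    r=get_image("wrist"); cv2.imwrite(f"pics/{name}.png",r["frame"]); np.savez(name+".npz",**r); return r
E
python3 - <<'E'
from rob import *
P=cloud(dict(np.load("scene0.npz"))).reshape(-1,3)
k=np.isfinite(P).all(1); P=P[k]
w=P[(P[:,1]>-.2)&(P[:,1]<.1)&(P[:,2]>.1)&(P[:,2]<.25)&(P[:,0]>.68)]; print("wall x",np.percentile(w[:,0],[1,5,50]) if len(w) else None)
t=P[(P[:,2]>.13)&(P[:,0]>.4)&(P[:,0]<.75)&(P[:,1]>.1)&(P[:,1]<.45)&(P[:,2]<.2)]; print("tall near pan",len(t),t.min(0),t.max(0))
for xy in ([.475,-.06],[.561,-.066],[.67,-.053],[.574,.234]):
  for a in (90,-90,45,-45): 
    q=[inverse_kinematics([*xy,z],down(a)) for z in (.04,.2)]; print(xy,a,[None if j is None else np.round(j,2).tolist() for j in q])
move_to([.53,-.06,.25],down(-85)); r=shot("w1"); print(np.round(np.linalg.inv(r["view"]),3).tolist(), state()["ee_pos"],state()["time"])
E
```

```text
wall x [1.25641394 1.25793706 1.26206058]Traceback (most recent call last):
  File "<stdin>", line 5, in <module>
    return umr_minimum(a, axis, None, out, keepdims, initial, where)
ValueError: zero-size array to reduction operation minimum which has no identity
```

```bash
python3 - <<'E'
from rob import *
for xy in ([.475,-.06],[.561,-.066],[.67,-.053],[.574,.234]):
  for a in (95,-85,45): 
    q=[inverse_kinematics([*xy,z],down(a)) for z in (.04,.2)]; print(xy,a,[None if j is None else np.round(j,2).tolist() for j in q])
move_to([.53,-.06,.25],down(-85)); r=shot("w1"); print(np.round(np.linalg.inv(r["view"]),3).tolist(), state()["ee_pos"],state()["time"])
E
```

```text
[0.475, -0.06] 95 [[-0.2, -0.19, 1.84, -0.0, 1.49, -1.85], [-0.2, -0.24, 1.6, -0.0, 1.78, -1.85]]
[0.475, -0.06] -85 [[-0.2, -0.19, 1.84, -0.0, 1.49, 1.29], [-0.2, -0.24, 1.6, -0.0, 1.78, 1.29]]
[0.475, -0.06] 45 [[-0.2, -0.19, 1.84, -0.0, 1.49, -0.98], [-0.2, -0.24, 1.6, -0.0, 1.78, -0.98]]
[0.561, -0.066] 95 [[-0.18, 0.04, 1.62, -0.0, 1.48, -1.84], [-0.18, -0.01, 1.39, -0.0, 1.76, -1.84]]
[0.561, -0.066] -85 [[-0.18, 0.04, 1.62, -0.0, 1.48, 1.31], [-0.18, -0.01, 1.39, -0.0, 1.76, 1.31]]
[0.561, -0.066] 45 [[-0.18, 0.04, 1.62, -0.0, 1.48, -0.96], [-0.18, -0.01, 1.39, -0.0, 1.76, -0.96]]
[0.67, -0.053] 95 [[-0.13, 0.33, 1.3, -0.0, 1.51, -1.79], [-0.13, 0.29, 1.07, -0.0, 1.79, -1.79]]
[0.67, -0.053] -85 [[-0.13, 0.33, 1.3, -0.0, 1.51, 1.35], [-0.13, 0.29, 1.07, -0.0, 1.79, 1.35]]
[0.67, -0.053] 45 [[-0.13, 0.33, 1.3, -0.0, 1.51, -0.91], [-0.13, 0.29, 1.07, -0.0, 1.79, -0.91]]
[0.574, 0.234] 95 [[0.33, 0.19, 1.46, -0.0, 1.49, -1.33], [0.33, 0.14, 1.23, -0.0, 1.77, -1.33]]
[0.574, 0.234] -85 [[0.33, 0.19, 1.46, -0.0, 1.49, 1.82], [0.33, 0.14, 1.23, -0.0, 1.77, 1.82]]
[0.574, 0.234] 45 [[0.33, 0.19, 1.46, -0.0, 1.49, -0.45], [0.33, 0.14, 1.23, -0.0, 1.77, -0.45]]
[[0.088, 0.966, 0.242, 0.596], [-0.996, 0.086, 0.021, -0.055], [-0.0, -0.243, 0.97, 0.403], [0.0, 0.0, 0.0, 1.0]] [ 0.53008222 -0.05983043  0.24973942] 1.3833
```

View pics/w1.png

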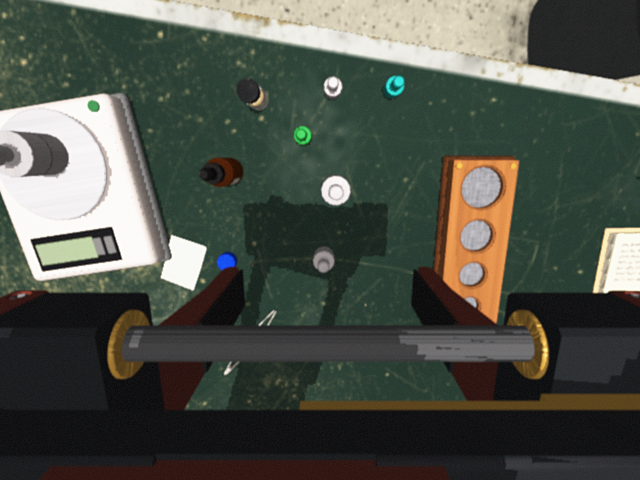

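The wrist view shows w100 at (323,260), w200 (336,190), w50 (333,86), green decoy (302,135), turquoise decoy (395,85) and bores from (470,302) to (482,187). I'll measure knobs and bores in this one camera.

```bash
cat >> vis.py <<'E'
def knob(r,c0,ztop,R,dz=.004):
    """xy of knob: centre of its top points near c0"""
    P=cloud(r).reshape(-1,3); q=P[(np.hypot(*(P[:,:2]-c0).T)<R+.008)&(np.abs(P[:,2]-ztop)<dz)]
    if len(q)<4: return None
    c,rad=cv2.minEnclosingCircle((q[:,:2]*1000).astype(np.float32)); return np.r_[c,rad,q[:,:2].mean(0)*1000,q[:,2].max()*1000,len(q)].round(1)
def onplane(r,u,z):
    V=np.linalg.inv(r["view"]);K=r["camera_matrix"]; u=np.asarray(u,float)
    ray=np.stack([(u[:,0]-K[0,2])/K[0,0],-(u[:,1]-K[1,2])/K[1,1],-np.ones(len(u))],1)@V[:3,:3].T
    return (V[:3,3]+ray*((z-V[2,3])/ray[:,2:]))[:,:2]
def bores(r):
    """bore rims: holes in the orange block top, centres in mm"""
    f=r["frame"].astype(int); m=((f[...,2]-f[...,0])>40).astype(np.uint8); n,l,st,_=cv2.connectedComponentsWithStats(m)
    P=cloud(r); out=[]
    cs,h=cv2.findContours(m,cv2.RETR_CCOMP,cv2.CHAIN_APPROX_NONE)
    for c,hh in zip(cs,h[0]):
        if hh[3]>=0 and len(c)>25:
            e=cv2.fitEllipse((onplane(r,c[:,0],.025)*1000).astype(np.float32))
            if 18<min(e[1]) and max(e[1])<60: out.append(np.round([*e[0],*e[1]],1).tolist())
    return out
E
python3 - <<'E'
from vis import *
r=dict(np.load("w1.npz"))
for n,c,z,R in (("w50",(.670,-.053),.040,.006),("w100",(.475,-.06),.046,.007),("w200",(.561,-.066),.054,.0085),("w500",(.574,.2335),.12,.011),("turq",(.677,-.119),.04,.006),("green",(.618,-.024),.04,.006)):
    print(n,knob(r,np.array(c),z,R))
print(bores(r))
for n in("scene0","side0"):
  r=dict(np.load(n+".npz"));print([knob(r,np.array(c),z,R) for c,z,R in (((.475,-.06),.046,.007),((.561,-.066),.054,.0085))])
E
```

```text
w50 [669.9 -53.1   5.9 669.5 -53.2  41.1 112. ]
w100 [475.3 -59.9   6.9 475.7 -59.9  46.8 106. ]
w200 [561.2 -66.4   8.3 561.3 -66.4  55.2 196. ]
w500 None
turq [ 676.7 -119.5    5.9  676.2 -119.1   41.   113. ]
green [617.3 -24.4   5.8 617.3 -24.6  42.  102. ]
[[474.9, -239.7, 29.5, 30.8], [522.6, -235.5, 36.5, 37.5], [578.2, -230.9, 45.8, 46.4]]
[array([474.1, -62. ,   7. , 474.3, -62.6,  47. ,  29. ]), array([560.7, -68.4,   8.3, 560.3, -68.8,  54.3,  36. ])]
[array([472.9, -61.3,   6.9, 472.3, -61.9,  46.6,  34. ]), array([558.9, -67.3,   8.2, 558.2, -68.7,  55.3,  43. ])]
```

```bash
python3 - <<'E'
from rob import *
move_l([.44,-.245,.25],.2); r=shot("w2"); print(bores(r), np.linalg.inv(r["view"])[:3,3])
P=cloud(r).reshape(-1,3); k=(np.abs(P[:,2]-.025)<.003)&(np.hypot(P[:,0]-.5,P[:,1]+.24)<.14); print(np.median(P[k,2]),cv2.minAreaRect((P[k,:2]*1000).astype(np.float32)))
k=(np.abs(P[:,2]-.017)<.0025)&(np.hypot(P[:,0]-.5,P[:,1]+.24)<.12)
for c in((430,-247.5),(471.7,-244.3),(519.5,-240.2),(575.5,-235.4)):
    q=P[k&(np.hypot(P[:,0]-c[0]/1e3,P[:,1]-c[1]/1e3)<.03)]; print(len(q),cv2.minEnclosingCircle((q[:,:2]*1000).astype(np.float32)),q.mean(0) if len(q) else 0)
print(state()["time"])
E
```

```text
[[432.7, -245.4, 25.3, 25.9], [473.9, -242.0, 30.7, 30.9], [521.5, -238.0, 37.4, 37.7], [576.9, -233.3, 46.3, 46.6]] [ 0.50624558 -0.23960937  0.40356656]
0.02431351966119427 ((505.0574951171875, -239.20663452148438), (208.0550079345703, 72.17146301269531), 4.807102203369141)
343 ((439.438720703125, -245.88137817382812), 20.109392166137695) [ 0.43174069 -0.24533719  0.01645685]
569 ((465.3577880859375, -242.52532958984375), 23.48986053466797) [ 0.47319606 -0.24190398  0.01642738]
928 ((522.2033081054688, -237.79054260253906), 19.00074577331543) [ 0.5224457  -0.23781122  0.01630539]
1576 ((578.8099975585938, -232.93760681152344), 23.424428939819336) [ 0.57933876 -0.23290496  0.01639501]
2.6083
```

View pics/w2.png

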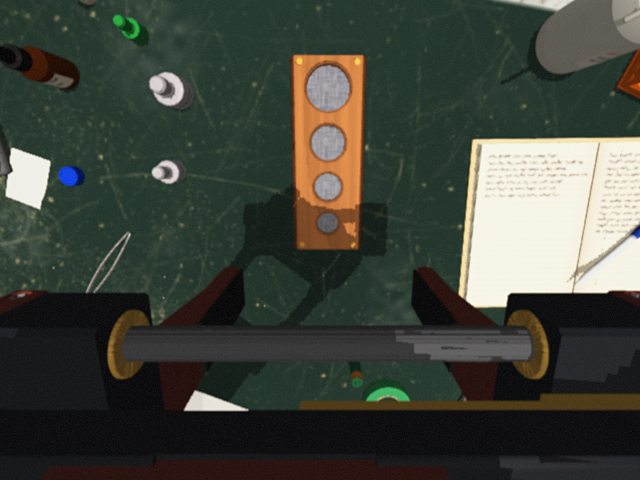

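```bash
cat >> vis.py <<'E'
def row(r,g):
    """fit bore row (known spacing) to felt-floor points; g: guess centres mm. returns 4x2 mm"""
    P=cloud(r).reshape(-1,3); s=np.array([0,42,90.5,147]); R=[12.5,15.5,19,23.5]; est=[];w=[]
    for c,rad in zip(g,R):
        q=P[(np.abs(P[:,2]-.0165)<.003)&(np.hypot(P[:,0]*1e3-c[0],P[:,1]*1e3-c[1])<rad+4)]
        est.append(cv2.minEnclosingCircle((q[:,:2]*1000).astype(np.float32))[:2]); 
    return [(np.round(e[0],1).tolist(),round(e[1],1)) for e in est]
E
python3 - <<'E'
from rob import *
g=[(432,-245.5),(474,-242),(522.4,-237.8),(578.8,-232.9)]
print(row(dict(np.load("w2.npz")),g))
j=inverse_kinematics([.56,-.245,.25],down(95)); print(j)
move_to([.56,-.245,.25],down(95)); r=shot("w3"); print(row(r,g)); print(bores(r))
for n,c,z,R in (("w100",(.475,-.06),.046,.007),("w200",(.561,-.066),.054,.0085)):
    print(n,knob(r,np.array(c),z,R),knob(dict(np.load("w2.npz")),np.array(c),z,R))
print(state()["time"],state()["ee_pos"])
E
```

```text
[([431.4, -245.3], 12.3), ([473.5, -241.8], 15.5), ([522.2, -237.8], 19.0), ([578.8, -232.9], 23.4)]
[-4.68063003e-01  1.26868933e-01  1.15803357e+00 -4.44089210e-16
  1.85669015e+00 -2.12612579e+00]
[([430.7, -245.8], 12.4), ([472.7, -242.3], 15.5), ([521.3, -238.1], 19.0), ([578.0, -233.5], 23.5)]
[[576.6, -233.4, 46.8, 47.1], [521.1, -238.0, 37.8, 38.3], [473.6, -242.2, 31.0, 31.5], [432.4, -245.5, 25.0, 25.2]]
w100 [473.7 -60.9   7.2 474.  -61.9  47.2 142. ] [474.9 -61.    6.7 475.  -61.5  47.7 137. ]
w200 [560.2 -67.4   8.4 559.7 -68.1  55.4 178. ] [560.8 -67.    8.6 560.8 -67.6  55.8 248. ]
5.225 [ 0.55994901 -0.24499629  0.25006769]
```

The two opposite wrist views agree to within 0.5 mm, and the bore spacings come out right. I'll move w100 first.

```bash
cat >> rob.py <<'E'
B={"w50":(.4310,-.2455),"w100":(.4730,-.2420),"w200":(.5217,-.2379),"w500":(.5784,-.2332)}
KZ={"w50":.0325,"w100":.0385,"w200":.0465,"w500":.0625}
def pick(n,xy,a=95,base=0.,zup=.20):
    z=KZ[n]+base; move_to([*xy,zup],down(a)); move_l([*xy,z+.03],.2); move_l([*xy,z],.06)
    close(); s=state(); print("grip",s["finger_gap"],s["ee_pos"],s["ft_force"])
    move_l([*xy,z+.02],.05); move_l([*xy,zup],.2); s=state(); print("lift",s["finger_gap"],s["ft_force"],s["time"])
def place(n,zup=.2,a=95,dx=(0,0)):
    x,y=np.array(B[n])+dx; z=KZ[n]+.017
    move_to([x,y,zup],down(a)); move_l([x,y,z+.02],.2)
    f0=state()["ft_force"]
    for h in (.009,.005,.002,.0005):
        move_l([x,y,z+h],.03); s=state(); d=s["ft_force"]-f0; print(h,np.round(d,1),round(s["ee_pos"][2]-z,4))
        if np.linalg.norm(d)>12: print("STOP: contact"); return False
    return True
def release(n,zup=.2):
    gripper_open(); p=state()["ee_pos"]; move_l([p[0],p[1],p[2]+.03],.08); move_l([p[0],p[1],zup],.25); print("t",state()["time"])
E
python3 - <<'E'
from rob import *
pick("w100",(.4746,-.0604)); 
if place("w100"): release("w100")
r=shot("w4"); print(state()["time"])
E
```

```text
grip 0.012447706980387711 [ 0.47457551 -0.0604022   0.03847346] [ 0.06528326 -0.38064178 -0.53313105]
lift 0.012920172435410847 [-1.20537265 -0.05412554 -1.6384931 ] 10.0917
0.009 [0.6 0.8 0.6] 0.0089
0.005 [1.1 0.8 0.1] 0.0047
0.002 [-0.2  0.1  0.4] 0.0017
0.0005 [-0.2  0.1 -0.7] 0.0004
t 15.275
15.325
```

View pics/w4.png

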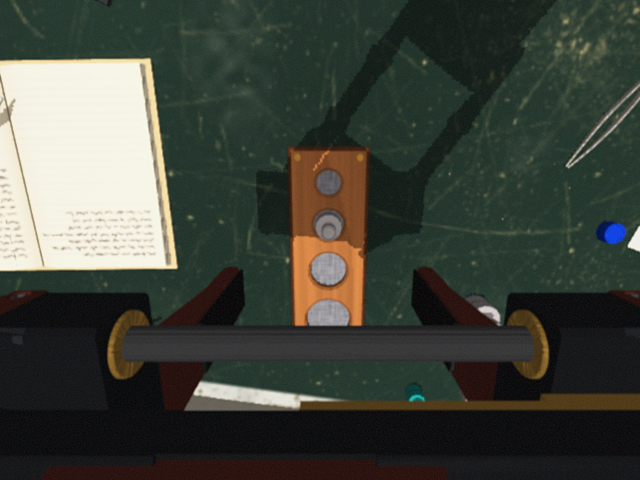

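w100 is in bore m, at (328,225). Next is w200, then w50 with the jaws at 45° to clear the decoys.

```bash
python3 - <<'E'
from rob import *
pick("w200",(.5608,-.0668))
ok=place("w200")
if ok:
    release("w200"); pick("w50",(.6697,-.0531),45)
    if place("w50"): release("w50")
r=shot("w5")
for n in("w50","w100","w200"):
    b=B[n]; print(n,knob(r,np.array(b),KZ[n]+.0045+3e-3+.017,.006))
E
```

```text
grip 0.015908389625420936 [ 0.56077777 -0.06667866  0.04649034] [-0.41648099 -0.14441042  0.02642928]
lift 0.015646309918286885 [ 0.41243012  0.24332388 -2.22810463] 20.025
0.009 [ 0.4 -0.4  0.3] 0.0089
0.005 [-0.3 -0.1  0.1] 0.0046
0.002 [ 0.4  0.4 -0.2] 0.0017
0.0005 [-0.2  0.  -0.9] 0.0004
t 25.075
grip 0.010765049069363134 [ 0.66970557 -0.05308155  0.03248209] [ 0.36391338  0.02596879 -0.56057764]
lift 0.01083333951601872 [-0.2021626  -0.31272187 -0.35578971] 30.3083
0.009 [ 0.6  0.  -0.1] 0.0089
0.005 [ 0.9 -0.3 -1.1] 0.0047
0.002 [-0.4 -1.1 -0.5] 0.0017
0.0005 [ 0.4 -0.5 -0.7] 0.0004
t 36.0167
w50 [ 430.2 -246.6    5.9  429.8 -246.5   58.   125. ]
w100 [ 472.1 -242.2    6.9  471.4 -242.5   63.8  162. ]
w200 [ 515.9 -239.2    6.6  514.9 -238.8   71.3   59. ]
```

```bash
python3 - <<'E'
from rob import *
move_to([.50,.22,.28],down(-85)); r=shot("w6"); print(knob(r,np.array((.574,.234)),.12,.011,.008))
move_to([.64,.24,.28],down(95)); r=shot("w7"); print(knob(r,np.array((.574,.234)),.12,.011,.008)); print(state()["time"])
P=cloud(r); t=P[np.isfinite(P).all(-1)]; t=t[(t[:,2]>.07)&(t[:,2]<.2)&(np.hypot(t[:,0]-.574,t[:,1]-.234)<.17)&(np.hypot(t[:,0]-.574,t[:,1]-.234)>.03)]; print(len(t), t.min(0) if len(t) else 0,t.max(0) if len(t) else 0)
cv2.imwrite("pics/c1.png",np.hstack([cv2.resize(dict(np.load(n+".npz"))["frame"],(400,300)) for n in("w5","w6")]))
E
```

```text
[573.8 232.8  10.8 573.7 232.8 121.5 439. ]
[572.7 232.6  10.7 572.8 232.6 121.4 433. ]
42.25
54 [0.5664879  0.06404251 0.07034152] [0.57345091 0.06800214 0.08869907]
```

View pics/c1.png

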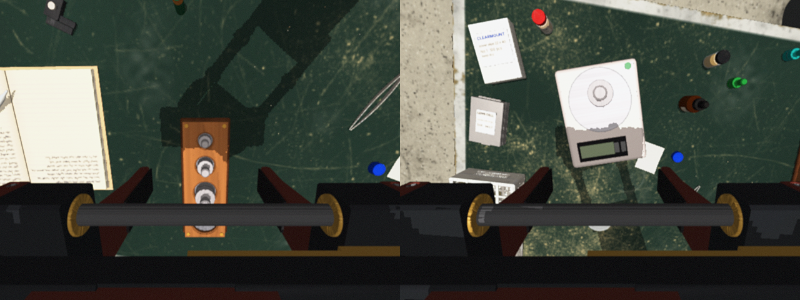

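Three weights are seated: knob tops at 58, 64 and 71 mm, as they should be. w500 stands at (573.3, 232.7) mm on the pan, with its top at 121 mm as expected. It goes next.

```bash
python3 - <<'E'
from rob import *
pick("w500",(.5733,.2327),base=.050,zup=.26)
if place("w500",zup=.26): release("w500",.27)
j=inverse_kinematics([.44,-.245,.27],down(-85)); move_to([.44,-.245,.27],down(-85)); r=shot("w8")
for n,t in(("w50",.04),("w100",.046),("w200",.054),("w500",.07)):
    print(n,knob(r,np.array(B[n]),t+.017,.006),B[n])
s=get_image("scene"); sd=get_image("side")
cv2.imwrite("pics/c2.png",np.vstack([np.hstack([r["frame"][0:300,170:490],s["frame"][170:470,220:540]])])); print(state()["time"])
for i,im in enumerate((s,sd)):
    P=cloud(im);cam=np.linalg.inv(im["view"])[:3,3]
    print(fitcyl(P,cam,(.653,.029),.0115,.005,.035),fitcyl(P,cam,(.570,.0597),.0155,.005,.04))
E
```

```text
grip 0.020562806905004574 [0.57326718 0.23294569 0.11249533] [0.21611298 1.97837867 0.03712654]
lift 0.020839642938311264 [ 5.17809333e-03 -7.34496828e-01 -5.44190107e+00] 46.4083
0.009 [-0.  -0.8 -0.7] 0.0087
0.005 [ 0.  -0.4 -1.1] 0.0046
0.002 [-0.1 -0.4 -0.5] 0.0016
0.0005 [-1.1 -1.  -0.8] 0.0004
t 52.7917
w50 [ 431.5 -246.3    5.7  431.8 -246.1   58.4   80. ] (0.431, -0.2455)
w100 [ 473.2 -241.7    6.7  473.3 -241.7   64.   124. ] (0.473, -0.242)
w200 [ 521.6 -237.5    8.3  521.6 -237.6   72.   213. ] (0.5217, -0.2379)
w500 [ 578.6 -233.2   10.7  578.3 -233.3   88.6  445. ] (0.5784, -0.2332)
55.4833
(array([0.65400965, 0.028785  ]), 115, np.float64(0.0012125276944245228)) (array([0.57193878, 0.0587806 ]), 184, np.float64(0.0012384539809209118))
(array([0.65131253, 0.03003111]), 118, np.float64(0.001146332752069154)) (array([0.56925784, 0.06038188]), 226, np.float64(0.001072749364848759))
```

View pics/c2.png

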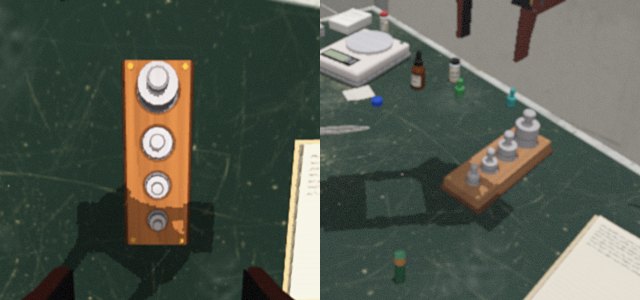

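All four weights are seated and upright. They are within 1 mm of the bore centres at the right heights, and the bottles haven't moved. I'm handing the job in.

```bash
python3 -c "
from bench import *
hold(0.3); job_done(); print(state()['time'])"
```

```text
the job is handed in; nothing more can be done
the job is handed in; nothing more can be done
```

All four check weights are back in the weight block, each in its own bore and in order of size. I handed the job in at about 56 s of the 128 s allowed. The interface reports no verdict, so these results are my own last checks:

- **Position:** the wrist camera put each knob within about 1 mm of its bore centre.
- **Height:** the knob tops read 58.4, 64.0, 72.0 and 88.6 mm, against 57, 63, 71 and 87 mm expected. Every height I measured with that camera reads 1–2 mm high, so this fits the weights being fully down.
- **Handling:** the force changed by no more than about 2 N while each weight was lowered. All four look upright, and the gripper is open and clear of them.
- **Vial and dropper bottle:** re-measured within about 1 mm of where they started. I never touched the green and turquoise look-alikes.

One disagreement: the scene and side cameras read up to about 3 mm off the wrist camera. I used the wrist camera because two views from opposite sides agreed to about 1 mm (half that from their mean).

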